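Load a reagent cartridge and lock it in

ROBOT

A 6-joint arm with a two-finger parallel gripper is mounted at the origin on the work surface. World frame = base frame: x ahead of the robot, y to its left, z up, the work surface at z = 0. Lengths are in mm, angles in rad, forces in N, time in s.
With the tool pointing down it reaches from about 300 to 775 mm from the base axis. Payload 14.6 kg.
Tool frame: the origin (TCP) lies at the very end of the fingers, on their centre line; the grasp point (between the pads) lies 19 mm behind it; z points along the fingers, y is the line along which they close (so a half turn about z gives the same grasp; the last joint's range is limited). The gripper opens to 94 mm and grips with 3 to 60 N. Pads are 16 mm wide; open, the fingers measure 119 mm over their backs; the gripper's body (75 mm by 177 mm) begins 78 mm behind the grasp point.
Start: joints at [-0.067, 0.3, 1.521, -0, 1.321, -0.067], TCP at [549.99, -0.002, 205.446] pointing down, gripper open.
Joint ranges: [-3.03, 3.03], [-0.79, 2.21], [0.23, 2.52], [-1.04, 4.18], [0, 3.07], [-2.55, 2.55]. Speed limits (rad/s): [2.22, 2.22, 2.57, 3.14, 3.14, 3.14].

INTERFACE

Orientations are given as [roll, pitch, yaw] about the fixed x, y, z axes, in that order (R = Rz(yaw) Ry(pitch) Rx(roll)).
In Python, from cell import manip gives the robot as it stands.
- The arm moves only by the tool servo_tool, never from a script. Its argument "rows" is a list of rows, each a list of 7 numbers: the turn, a rotation vector about the world's x, y, z in degrees, then the shift along the world's x, y, z in mm, then the closure, from 0 (fully open) to 1 (shut). In form: [[rx, ry, rz, dx, dy, dz, fingers], ...]. A call has 1 to 20 rows; each row shifts and turns the commanded pose from where the row before left it; what a row does not reach is not made up. A row lasts 1/8 s, in which the tool goes at most 62.5 mm and 10.7 degrees, less where a joint would pass 70% of its speed; a pose out of reach is approached as far as the arm can. A call with a gripper value outside its range is refused whole. The fingers move at their own pace and stop on an object; "grip_force" is the grip in N (left out, the last holds). Time passes only in rows, so rows that do not move let the fingers close. It gives the time, the measured TCP pose, the force, the opening and the grip force at its end, in the units of the state.
- manip.read_state(): the state, without advancing time (a new reading comes with each control period).
- manip.camera(name): name is "scene" or "side" or "wrist"; returns the picture (384x512x3 uint8, red, green, blue); there is no depth.
- manip.camera_info(name): a dict with "fx", "fy", "cx", "cy" (pixels), "position" and "rotation" of the camera in the world; the wrist camera has in their place "T_tool_cam" (4x4, takes a point from camera to tool coordinates, whose origin is the TCP and whose axes are the flange's). Camera axes: x right, y down, z forward; pixel columns grow to the right and rows downward; lengths in mm; the calibration is good to about 2 mm. The wrist camera is an equidistant fisheye: a pixel r from the principal point sees the ray r / f radians off the axis. A picture is of the moment at which its call begins: read the wrist's pose just before it. camera_info takes no time and is no camera call.
- manip.sign_off(): hands the job in; it is judged then, once.
The state is a dict: "clock": time; "joints": joint angles; "qd": joint speeds; "effort": joint torques, N m; "eef_pos": TCP position; "eef_rot": TCP orientation; "wrist_force": force on the tool from outside, world axes, zero at the start; "moment": the same for the moment, N m; "finger_gap": finger opening in mm; "finger_force": force on a finger pad.
Only numpy, scipy, OpenCV 4.12 (cv2) and the standard library are available. Lean on these libraries where they do the work, as an engineer would, in place of code of your own. Each camera call takes 0.05 s, during which the arm holds its last target. There are 200 camera calls.

TASK

Pull the loader's drawer all the way out by its handle and leave it out. Pick up the shorter, taller of the two white packs, keep it upright and set it fully home in the pocket in the drawer (either way round), then swing the locking lever fully shut over it. Leave the long pack, the tube rack and the tub as they are.

Things in the scene. Friction and masses are not known exactly. Their poses are not given: they have to be found in the camera images.
- loader: white low bench module, 240 deep (x) x 222 wide (y) x 152 mm high, fixed. Origin at the centre of its underside; its x axis points from its front to its back, so the drawer comes out along its -x from the front face 120 mm before the origin. It turns about z from start to start. Its flat roof is 10 mm thick and covers the whole drawer when that is shut.
- drawer (a joint): slide of the loader's drawer, m: 0 shut, 0.172 fully out against its stop; stiff (about 4 N), stays where left. The drawer is 194 mm wide, its front panel 122 mm high with its top edge 138 mm above the bench.
- drawer_handle (a point): middle of the steel bar handle on the drawer's front panel, 118 mm above the bench, 34 mm below the loader's roof top. The bar is level, runs along the loader's y, about 100 mm long and about 10 mm thick, its centre 35 mm before the panel. The point's axes are the loader's; it moves with the drawer.
- pocket (a point): centre of the floor of the rectangular pocket in the black socket block in the drawer (34 mm above the bench). Opening 95 (x) x 49 (y) mm with a 5 mm chamfer, 28 mm deep, so its rim is 62 mm above the bench. Axes are the loader's; it moves with the drawer, lies 72 mm behind the panel's outer face and 40 mm to the -y side of the handle's middle. The seated cartridge stands 36 mm out of it.
- lever (a joint): hinge of the locking lever on the drawer, rad: 0 shut (lever points along the loader's -x, over the middle of the pocket), growing as it swings in a level plane towards the loader's +y; about 1.5 is open, clear of the pocket; limit 1.65. Stays where left, needs about 1 N at the knob.
- lever_knob (a point): middle of the upright black knob at the lever's end: a round post 16 mm in diameter and 28 mm high standing on the bar, from 109 to 137 mm above the bench (point at 123 mm). The bar below it is 18 mm wide and 8 mm thick, its underside 101 mm above the bench, 3 mm above a fully seated cartridge. The point turns with the lever.
- lever_hinge (a point): point on the lever's upright hinge axis at the height of the knob point, 68 mm behind the pocket's centre (loader's +x), 85 mm from the knob. The steel post below is 22 mm in diameter.
- cartridge: the pack to load: white plastic box with a paper label and two grey spots on top, 90 (x) x 44 (y) x 64 (z) mm, about 0.2 kg. Origin at the centre of its underside, z up. Stands upright on the bench to the left or right of the drawer.
- long_pack: bystander: longer, lower white pack with four grey spots, 150 (x) x 56 (y) x 46 mm high. Origin at the centre of its underside. Stands on the other side.
- tube_rack: bystander: green rack with eight capped tubes, 120 (x) x 75 (y) x 108 mm high. Origin at the centre of its underside.
- tub: bystander: open blue tub with a few tubes in it, 140 (x) x 110 (y) x 70 mm high. Origin at the centre of its underside.
Mind the look-alikes: they are no part of the job. Leave any blue or pink look-alike of the cartridge alone.

How it is judged (in metres and radians):
On the way, in this order (a step that is already met when the one before it is completed fails the run):
1. the drawer is fully out (value of joint drawer above 0.157 m), for 0.2 s.
2. the cartridge is fully home in the pocket with the drawer out (z of cartridge in the frame of pocket between -0.004 and 0.004 m and horizontal distance between cartridge and pocket below 0.006 m and angle between the x axis of cartridge and the x axis of pocket, either way round below 0.12 rad and angle between cartridge's own z axis and vertical below 0.07 rad and value of joint drawer above 0.152 m), for 0.2 s.
3. the lever is shut over it (value of joint lever below 0.12 rad and z of cartridge in the frame of pocket between -0.004 and 0.004 m and horizontal distance between cartridge and pocket below 0.006 m and angle between the x axis of cartridge and the x axis of pocket, either way round below 0.12 rad and angle between cartridge's own z axis and vertical below 0.07 rad), for 0.2 s.
At the end, for the whole second after the job is handed in: The drawer is out (at least 152 of its 172 mm), the cartridge stands upright at rest in the pocket (underside within 4 mm of the pocket's floor, within 6 mm of its centre, aligned within 0.12 rad, either way round), and the lever is at rest, shut to within 0.12 rad (all of step 3 and value of joint drawer above 0.152 m and velocity of joint lever between -0.05 and 0.05 rad/s and linear speed of cartridge below 0.02 m/s); the robot touches nothing.
It fails at once if the cartridge is tipped over (more than 35 degrees) (angle between cartridge's own z axis and vertical above 0.61 rad).
It fails at once if the long pack is shifted by more than 25 mm or tipped (distance of long_pack from where it was at the start of the episode above 0.025 m or angle between long_pack's own z axis and vertical above 0.3 rad).
It fails at once if the tube rack is shifted by more than 25 mm or tipped (distance of tube_rack from where it was at the start of the episode above 0.025 m or angle between tube_rack's own z axis and vertical above 0.3 rad).
It fails at once if the tub is shifted by more than 25 mm or tipped (distance of tub from where it was at the start of the episode above 0.025 m or angle between tub's own z axis and vertical above 0.3 rad).
It also fails if it takes over 69 s, if anything falls off the work surface, if the arm or the gripper's body presses on something with over 40 N, if the wrist force passes 120 N, or if a joint passes its speed limit or range.

## Working session

There is one attempt and no reset: what is moved stays moved. The work goes in short steps, Python scripts to look and compute and a tool call to move; the robot and the scene stay as the last step left them, time stands still between calls to the robot, and variables do not carry over. Pictures are saved under pics/ and viewed, at most 10 in all, crops included, and the job is handed in when it is done.

Besides the shell and the picture viewer there is one more tool, called after "Emit:" by a JSON object that holds its "op" and its "data", one argument or row to a line. servo_tool: Moves the arm, as the interface text tells. Its arguments: {"type":"object","properties":{"rows":{"type":"array","items":{"type":"array","items":{"type":"number"}}},"grip_force":{"type":"number"}},"required":["rows"]}

```bash
mkdir -p pics; cat > h.py <<'E'
import numpy as np, cv2
from scipy.spatial.transform import Rotation as R
from cell import manip
def ray(info,uv):
    uv=np.atleast_2d(np.array(uv,float))
    d=np.c_[(uv[:,0]-info['cx'])/info['fx'],(uv[:,1]-info['cy'])/info['fy'],np.ones(len(uv))]
    return np.array(info['position'],float), d@np.array(info['rotation'],float).T
def onz(name,uv,z):
    o,d=ray(manip.camera_info(name),uv)
    return o+d*((z-o[2])/d[:,2])[:,None]
def proj(name,P):
    i=manip.camera_info(name);p=(np.atleast_2d(P)-np.array(i['position']))@np.array(i['rotation'])
    return np.c_[p[:,0]/p[:,2]*i['fx']+i['cx'],p[:,1]/p[:,2]*i['fy']+i['cy']]
def grab(name,fn=None):
    im=manip.camera(name)
    if fn: cv2.imwrite('pics/'+fn,im[:,:,::-1])
    return im
E
python3 - <<'E'
from h import *
a=grab('scene','scene0.png');b=grab('side','side0.png')
for n in('scene','side'):
    im=cv2.imread(f'pics/{n}0.png');cv2.imwrite(f'pics/{n}0b.png',cv2.resize(im,(800,600),interpolation=cv2.INTER_CUBIC));print(n,manip.camera_info(n))
s=manip.read_state();print(s)
E
```

```text
scene {'fx': 371.3975443514196, 'fy': 371.3975443514196, 'cx': 257.83858142415903, 'cy': 189.19880041226162, 'position': array([1416.07910512,  206.9316607 ,  945.02415201]), 'rotation': array([-2.33901389, -0.01592281,  1.85460607])}
side {'fx': 469.8760930144226, 'fy': 469.8760930144226, 'cx': 249.2326885181343, 'cy': 194.03586903636645, 'position': array([-100.49194485,  985.09799671, 1011.02237489]), 'rotation': array([-2.19778058,  0.01428892, -2.55640111])}
{'clock': 0.1, 'joints': array([-6.66070687e-02,  3.00398447e-01,  1.52153555e+00,  1.96076326e-05,
        1.32068066e+00, -6.65725576e-02]), 'qd': array([-0.00241661, -0.00058297, -0.00274332,  0.00164921,  0.00113438,
        0.00011016]), 'effort': array([ 1.84928511e-03, -5.32644153e+01, -3.53284299e+01,  7.10431044e-02,
        2.34944851e-02, -7.30603051e-05]), 'eef_pos': array([5.49762722e+02, 1.41594450e-02, 2.04945438e+02]), 'eef_rot': array([-3.14057418e+00, -8.69372508e-05,  1.57075691e+00]), 'wrist_force': array([-1.07153192,  0.43138534,  0.37778891]), 'moment': array([-0.00409437,  0.04009478,  0.00655178]), 'finger_force': 0.0, 'finger_gap': 93.98949021984674}
```

View pics/scene0b.png

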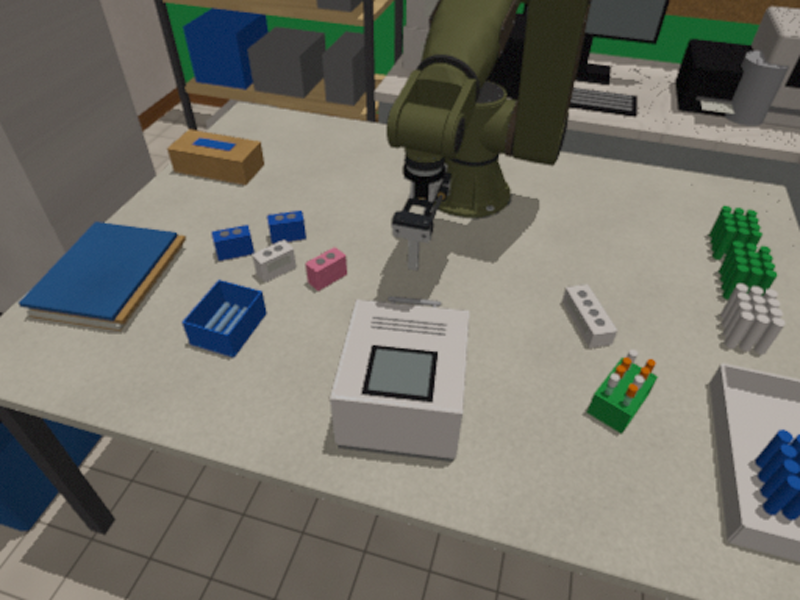

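View pics/side0b.png

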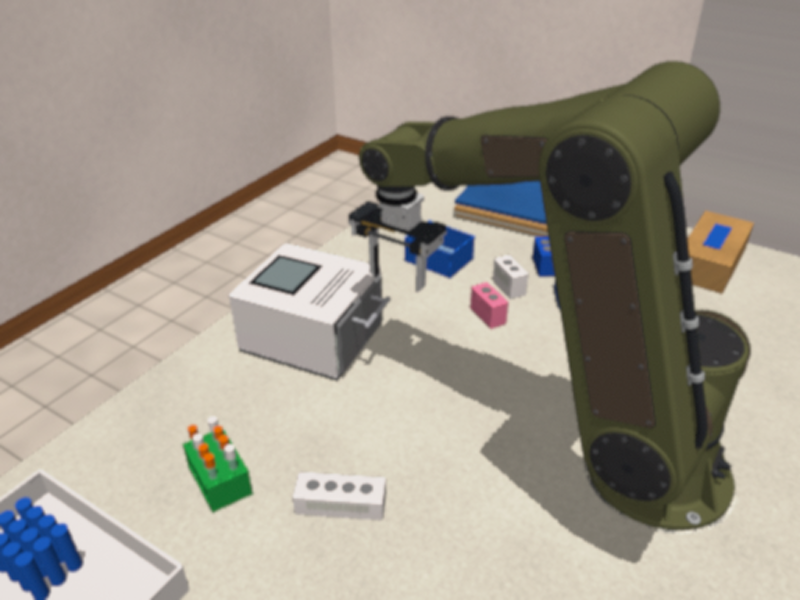

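The scene view shows the loader roof (corners about (358,302), (470,310), (463,407), (335,403) at 800 px). The white cartridge is at (273,260), with pink and blue look-alikes beside it, the long pack at (590,315), the rack at (622,390) and the tub at (225,318).

```bash
sed -i "s/np.array(info\['rotation'\],float)/R.from_euler('xyz',info['rotation']).as_matrix()/; s/np.array(i\['rotation'\])/R.from_euler('xyz',i['rotation']).as_matrix()/" h.py
cat >> h.py <<'E'
def quad(cnt):
    r=cv2.minAreaRect(cnt.astype(np.float32)); return r
def white(name,box,lo,smax=50):
    im=cv2.imread(f'pics/{name}.png');hsv=cv2.cvtColor(im,cv2.COLOR_BGR2HSV)
    m=((hsv[...,2]>=lo)&(hsv[...,1]<=smax)).astype(np.uint8)*255
    k=np.zeros_like(m);x0,y0,x1,y1=box;k[y0:y1,x0:x1]=m[y0:y1,x0:x1];return k
E
python3 - <<'E'
from h import *
s=.64
roof=np.array([[358,302],[470,310],[463,407],[335,403]])*s
P=onz('scene',roof,152);print(P.round(),[np.linalg.norm(P[i]-P[(i+1)%4]).round() for i in range(4)])
print('cart top',onz('scene',np.array([[273,250]])*s,64).round())
print('side roof',onz('side',np.array([[288,245],[382,275],[345,325],[232,293]])*s,152).round())
print('cart side',onz('side',np.array([[510,266]])*s,64).round())
print('handle side',onz('side',np.array([[372,312]])*s,118).round(), 'scene', onz('scene',np.array([[414,301]])*s,118).round())
for n,bx in(('scene',(150,140,240,190)),('side',(290,150,350,220))):
    im=cv2.imread(f'pics/{n}0.png');x0,y0,x1,y1=bx
    cv2.imwrite(f'pics/{n}c.png',cv2.resize(im[y0:y1,x0:x1],None,fx=5,fy=5,interpolation=cv2.INTER_CUBIC))
a=cv2.imread('pics/scenec.png');b=cv2.imread('pics/sidec.png')
c=np.zeros((600,800,3),np.uint8);c[:a.shape[0],:a.shape[1]]=a;c[250:250+b.shape[0],450:450+b.shape[1]]=b
d=cv2.imread('pics/scene0.png')[185:300,205:305];d=cv2.resize(d,None,fx=4,fy=3,interpolation=cv2.INTER_CUBIC)
c[250:250+d.shape[0],:d.shape[1]]=d
cv2.imwrite('pics/comb.png',c)
E
```

```text
[[667. -89. 152.]
 [625. 124. 152.]
 [848. 157. 152.]
 [902. -46. 152.]] [np.float64(217.0), np.float64(226.0), np.float64(211.0), np.float64(238.0)]
cart top [[ 478. -372.   64.]]
side roof [[880. -60. 152.]
 [634. -73. 152.]
 [597. 109. 152.]
 [856. 146. 152.]]
cart side [[ 476. -374.   64.]]
handle side [[604.   9. 118.]] scene [[599.   6. 118.]]
```

View pics/comb.png

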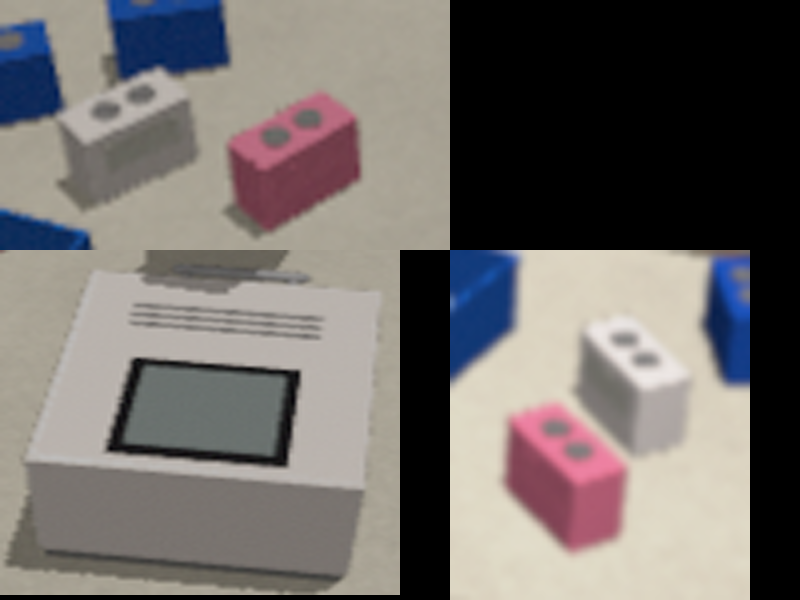

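The crops show the cartridge's two spots at scene (171.2,162), (178.2,158.8) and side (325,167.8), (329.2,172). The roof corners in the scene view are (228.8,192.3), (300.5,199), (295.8,265) and (212,255).

```bash
python3 - <<'E'
from h import *
def fit(P,L):
    P=P[:,:2];A=L-L.mean(0);B=P-P.mean(0)
    th=np.arctan2((A[:,0]*B[:,1]-A[:,1]*B[:,0]).sum(),(A*B).sum())
    c,s=np.cos(th),np.sin(th);M=np.array([[c,-s],[s,c]]);t=P.mean(0)-M@L.mean(0)
    return th,t,np.linalg.norm(P-(L@M.T+t),axis=1)
roof=[[228.8,192.3],[300.5,199],[295.8,265],[212,255]]
P=onz('scene',roof,152);L=np.array([[-120,-111],[-120,111],[120,111],[120,-111.]])
th,t,e=fit(P,L);print('loader',np.rad2deg(th),t,e.round(1))
Ps=onz('side',np.array([[288,245],[382,275],[345,325],[232,293]])*.64,152);print('side',Ps.round())
L2=np.array([[120,-111],[-120,-111],[-120,111],[120,111.]]);th2,t2,e2=fit(Ps,L2);print('loader side',np.rad2deg(th2),t2,e2.round(1))
print(onz('scene',[[171.2,162],[178.2,158.8]],64),onz('side',[[325,167.8],[329.2,172]],64))
off=np.array([150,140]);q=np.array([[60,120],[162,68],[190,100],[92,148]])/5+off
P=onz('scene',q,64);print(P.round(),P.mean(0));
th,t,e=fit(P,np.array([[45,22],[-45,22],[-45,-22],[45,-22.]]));print(np.rad2deg(th),t,e)
M=R.from_euler('z',th).as_matrix()[:2,:2]
# white blob via mask: long pack, tub, rack rough
print('long',onz('scene',np.array([[590,315]])*.64,46),'rack',onz('scene',np.array([[622,395]])*.64,60))
i=manip.camera_info('wrist');print(i)
E
```

```text
loader 8.935015189307135 [762.09499453  33.85513745] [4.2 1.8 3.3 3.1]
side [[880. -60. 152.]
 [634. -73. 152.]
 [597. 109. 152.]
 [856. 146. 152.]]
loader side 7.017249753504601 [741.91398297  30.52114412] [ 7.5 21.9 21.2 12.5]
[[ 492.8179561  -379.29245602   64.        ]
 [ 468.2834276  -362.7583048    64.        ]] [[ 487.2235967  -385.8682682    64.        ]
 [ 461.73633631 -368.41846224   64.        ]]
[[ 513. -406.   64.]
 [ 435. -361.   64.]
 [ 464. -325.   64.]
 [ 534. -370.   64.]] [ 486.72156157 -365.64032747   64.        ]
-30.112006506732342 [ 486.72156157 -365.64032747] [43.852567   43.65944625 45.67472855 42.06497057]
long [[456.64476912 365.20193777  46.        ]] rack [[668.81279136 432.47179999  60.        ]]
{'fx': 297.3186396354542, 'fy': 297.3186396354542, 'cx': 249.12059498538477, 'cy': 191.7012209382604, 'T_tool_cam': array([[ 9.09195897e-04, -9.71550121e-01, -2.36832295e-01,
         6.86284981e+01],
       [ 9.99999548e-01,  9.49539835e-04, -5.62847891e-05,
         3.87956589e-01],
       [ 2.79565192e-04, -2.36832137e-01,  9.71550545e-01,
        -1.80016041e+02],
       [ 0.00000000e+00,  0.00000000e+00,  0.00000000e+00,
         1.00000000e+00]])}
```

```bash
cat >> h.py <<'E'
def wray(uv,s,i=None):
    i=i or manip.camera_info('wrist');uv=np.atleast_2d(np.array(uv,float))
    p=np.c_[(uv[:,0]-i['cx']),(uv[:,1]-i['cy'])];r=np.linalg.norm(p,axis=1)+1e-9;a=r/i['fx']
    d=np.c_[p/r[:,None]*np.sin(a)[:,None],np.cos(a)]
    Rt=R.from_euler('xyz',s['eef_rot']).as_matrix();T=i['T_tool_cam']
    return Rt@T[:3,3]+s['eef_pos'], d@(Rt@T[:3,:3]).T
def wonz(uv,s,z):
    o,d=wray(uv,s);return o+d*((z-o[2])/d[:,2])[:,None]
def wgrab(fn):
    s=manip.read_state();im=grab('wrist',fn);np.save('pics/'+fn+'.npy',np.r_[s['eef_pos'],s['eef_rot']])
    cv2.imwrite('pics/v_'+fn,cv2.resize(im[:,:,::-1],(800,600),interpolation=cv2.INTER_CUBIC));return im,s
def ws(fn):
    a=np.load('pics/'+fn+'.npy');return dict(eef_pos=a[:3],eef_rot=a[3:])
E
python3 -c "
from h import *
wgrab('w0.png')"
```

```text
(no output)
```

View pics/v_w0.png

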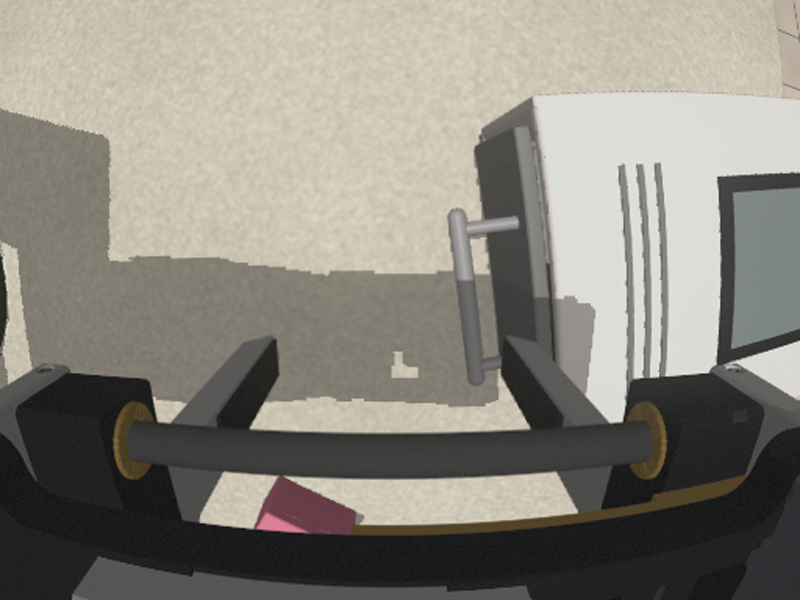

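The wrist view shows the handle bar from (457,212) to (476,382), the panel's top edge from (520,128) to (543,360), and the roof's front-left corner at (534,97).

```bash
python3 - <<'E'
from h import *
s=ws('w0.png')
P=wonz(np.array([[457,213],[476,381]])*.64,s,118);d=P[0]-P[1]
print(P,np.linalg.norm(d),P.mean(0),np.rad2deg(np.arctan2(-d[0],d[1])))
Q=wonz(np.array([[534,97]])*.64,s,152);print(Q)
Q=wonz(np.array([[527,128],[550,350]])*.64,s,138);d=Q[0]-Q[1];print(Q,np.rad2deg(np.arctan2(-d[0],d[1])))
E
```

```text
[[589.02645518  54.92246171 118.        ]
 [604.9384085  -49.37398919 118.        ]] 105.50326976196409 [596.98243184   2.77423626 118.        ] 8.674422366573358
[[624.03362715 118.57833595 152.        ]]
[[624.28251463 103.76106173 138.        ]
 [644.69745565 -22.00969571 138.        ]] 9.21976333056861
```

Emit:
{"op": "servo_tool", "data": {
  "rows": [
    [0, 0, 9, 24, 1.5, 0, 0.7],
    [0, 0, 0, 23, 1.5, 0, 0.7],
    [0, 0, 0, 0, 0, -25, 0.7],
    [0, 0, 0, 0, 0, -25, 0.7],
    [0, 0, 0, 0, 0, -10, 0.7],
    [0, 0, 0, 0, 0, 0, 0.7]
  ],
  "grip_force": 20
}}

```text
clock: 0.9
eef_pos: [596.9, 3.0, 145.3]
eef_rot: [-3.141, -0.0, 1.728]
wrist_force: [0.2, 1.5, 0.1]
finger_gap: 37.3
finger_force: 0.0
```

```bash
python3 -c "
from h import *
im,s=wgrab('w1.png');print(s['eef_pos'],s['eef_rot'],s['finger_gap'])"
```

```text
[596.882171     2.97807418 145.26093107] [-3.14081492e+00 -1.60272337e-04  1.72781617e+00] 37.31671509120521
```

View pics/v_w1.png

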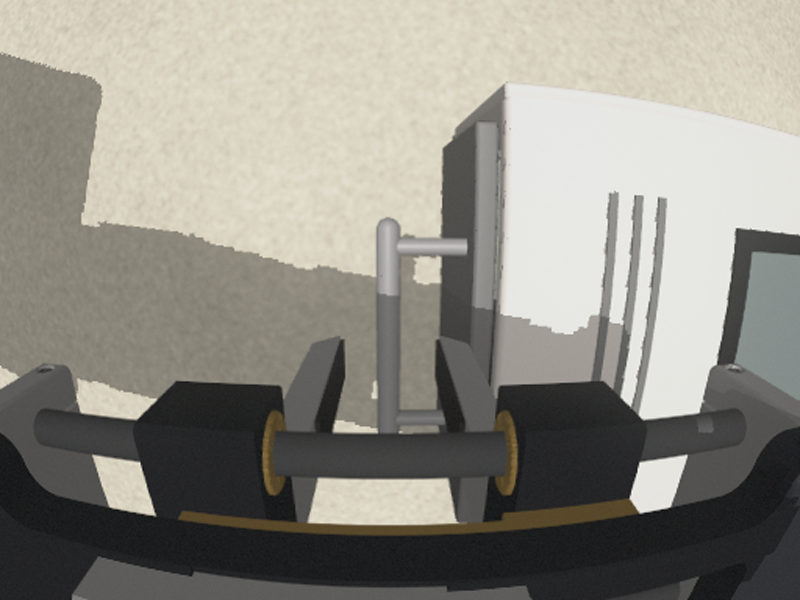

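The bar is parallel to the pads and centred between the fingers (x about 388, fingers at 344 and 436). I'll descend and grip.

Emit:
{"op": "servo_tool", "data": {
  "rows": [
    [0, 0, 0, 0, 0, 0, 0.72],
    [0, 0, 0, 0, 0, 0, 0.72],
    [0, 0, 0, 0, 0, -10, 0.72],
    [0, 0, 0, 0, 0, -15, 0.72],
    [0, 0, 0, 0, 0, -15, 0.72],
    [0, 0, 0, 0, 0, -6, 0.72],
    [0, 0, 0, 0, 0, 0, 1],
    [0, 0, 0, 0, 0, 0, 1],
    [0, 0, 0, 0, 0, 0, 1]
  ],
  "grip_force": 30
}}

```text
clock: 2.08
eef_pos: [597.1, 3.0, 99.8]
eef_rot: [3.141, 0.0, 1.728]
wrist_force: [-1.1, 0.4, -0.9]
finger_gap: 10.0
finger_force: 30.0
```

Emit:
{"op": "servo_tool", "data": {
  "rows": [
    [0, 0, 0, -6, -0.9, 0, 1],
    [0, 0, 0, -12, -1.9, 0, 1],
    [0, 0, 0, -12, -1.9, 0, 1],
    [0, 0, 0, -12, -1.9, 0, 1],
    [0, 0, 0, -12, -1.9, 0, 1],
    [0, 0, 0, -12, -1.9, 0, 1],
    [0, 0, 0, -12, -1.9, 0, 1],
    [0, 0, 0, -12, -1.9, 0, 1],
    [0, 0, 0, -12, -1.9, 0, 1],
    [0, 0, 0, -12, -1.9, 0, 1],
    [0, 0, 0, -12, -1.9, 0, 1],
    [0, 0, 0, -12, -1.9, 0, 1],
    [0, 0, 0, -12, -1.9, 0, 1],
    [0, 0, 0, -12, -1.9, 0, 1],
    [0, 0, 0, -9, -1.4, 0, 1],
    [0, 0, 0, -5, -0.8, 0, 1],
    [0, 0, 0, -1, -0.2, 0, 1],
    [0, 0, 0, 0, 0, 0, 1],
    [0, 0, 0, 0, 0, 0, 1]
  ]
}}

```text
clock: 4.45
eef_pos: [425.5, -24.3, 99.9]
eef_rot: [3.126, 0.001, 1.727]
wrist_force: [59.8, 11.2, -38.0]
finger_gap: 28.9
finger_force: 30.0
```

Emit:
{"op": "servo_tool", "data": {
  "rows": [
    [0, 0, 0, 5, 0.8, 0, 0.75],
    [0, 0, 0, 4, 0.6, 0, 0.7],
    [0, 0, 0, 0, 0, 0, 0.7],
    [0, 0, 0, 0, 0, 0, 0.7]
  ]
}}

```text
clock: 4.95
eef_pos: [428.1, -23.6, 99.1]
eef_rot: [-3.14, -0.0, 1.728]
wrist_force: [0.5, 0.2, -0.7]
finger_gap: 27.8
finger_force: 0.0
```

```bash
python3 -c "
from h import *
im,s=wgrab('w2.png');print(s['eef_pos'],s['eef_rot'],s['finger_gap'],s['wrist_force'])"
```

```text
[428.10842693 -23.56554552  99.06806753] [-3.14003619e+00 -4.35065712e-04  1.72785341e+00] 27.81750205205289 [ 0.51180843  0.2281998  -0.65727792]
```

View pics/v_w2.png

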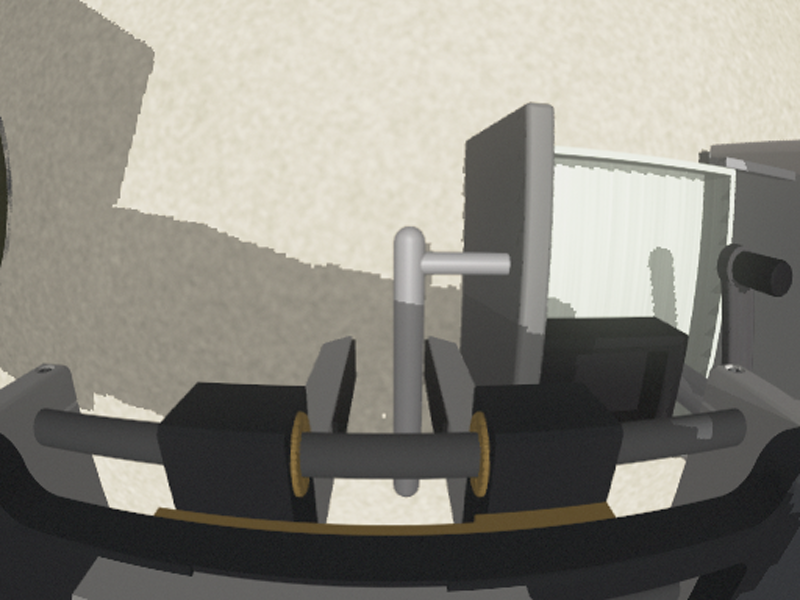

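The drawer is out: the bar sits between the pads, the drawer interior with the black socket is visible, and the open lever's knob is at about (755,268). I'll lift and move to look at the pocket.

Emit:
{"op": "servo_tool", "data": {
  "rows": [
    [0, 0, 0, 3, 0.5, 8, 0.7],
    [0, 0, 0, 0, 0, 25, 0.7],
    [0, 0, 0, 0, 0, 30, 0.7],
    [0, 0, 0, 0, 0, 40, 0.7],
    [0, 0, 0, 18, -30, 40, 0.7],
    [0, 0, 0, 20, -40, 30, 0.5],
    [0, 0, 0, 20, -40, 20, 0.36],
    [0, 0, 0, 10, -26, 10, 0.32],
    [0, 0, 0, 0, 0, 0, 0.32],
    [0, 0, 0, 0, 0, 0, 0.32]
  ]
}}

```text
clock: 6.25
eef_pos: [499.6, -158.4, 302.3]
eef_rot: [-3.141, -0.0, 1.728]
wrist_force: [0.1, 0.1, -0.4]
finger_gap: 63.9
finger_force: 0.0
```

```bash
python3 -c "
from h import *
im,s=wgrab('w3.png');print(s['clock'],s['eef_pos'],s['eef_rot'],s['finger_gap'],s['wrist_force'])"
```

```text
6.25 [ 499.64040219 -158.44402223  302.25192614] [-3.14108159e+00 -4.53502774e-04  1.72802460e+00] 63.85141396212381 [ 0.07894781  0.14105905 -0.40033289]
```

View pics/v_w3.png

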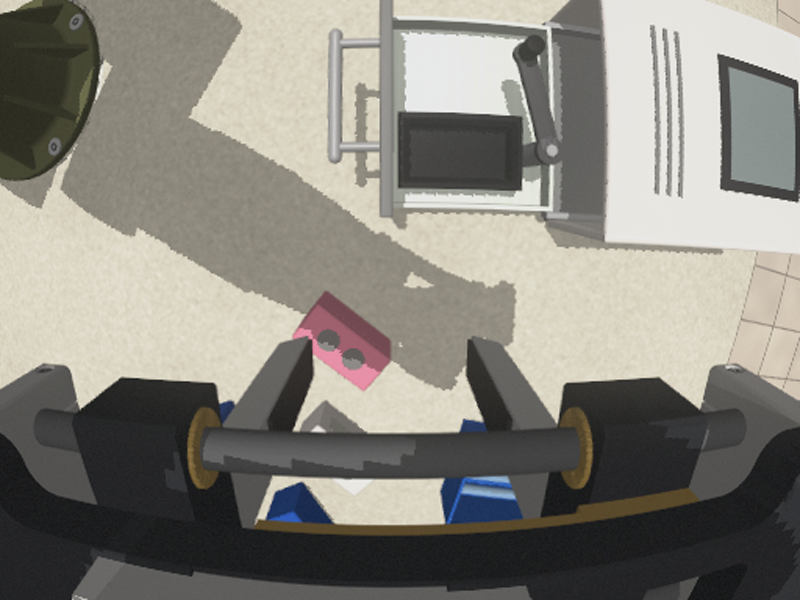

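The view shows the socket block (corners about (399,113), (522,117), (521,190), (398,187)), the knob top at (533,45), the hinge at (548,150) and the bar handle at x≈335.

```bash
python3 - <<'E'
from h import *
s=ws('w3.png')
P=wonz(np.array([[335,35],[335,157]])*.64,s,118);d=P[0]-P[1];print('bar',P.round(1),np.rad2deg(np.arctan2(-d[0],d[1])),np.linalg.norm(d))
P=wonz(np.array([[399,113],[522,117],[521,190],[398,187]])*.64,s,62);print('block',P.round(1),P.mean(0),[np.linalg.norm(P[i]-P[(i+1)%4]).round(1) for i in range(4)],np.rad2deg(np.arctan2(*(P[1]-P[0])[1::-1])))
print('knob',wonz(np.array([[533,45]])*.64,s,137),'hinge',wonz(np.array([[548,150]])*.64,s,120))
im=cv2.imread('pics/w3.png')[65:130,245:350];cv2.imwrite('pics/c3.png',cv2.resize(im,None,fx=7,fy=7,interpolation=cv2.INTER_CUBIC))
E
```

```text
bar [[427.   27.  118. ]
 [443.5 -72.3 118. ]] 9.416691645743475 100.73157862166033
block [[486.8 -21.2  62. ]
 [598.2  -2.5  62. ]
 [608.6 -70.2  62. ]
 [496.6 -88.   62. ]] [547.54856239 -45.47095564  62.        ] [np.float64(113.0), np.float64(68.4), np.float64(113.4), np.float64(67.6)] 9.496641915540806
knob [[579.57129034  41.95534054 137.        ]] hinge [[608.9610189  -36.29986875 120.        ]]
```

View pics/c3.png

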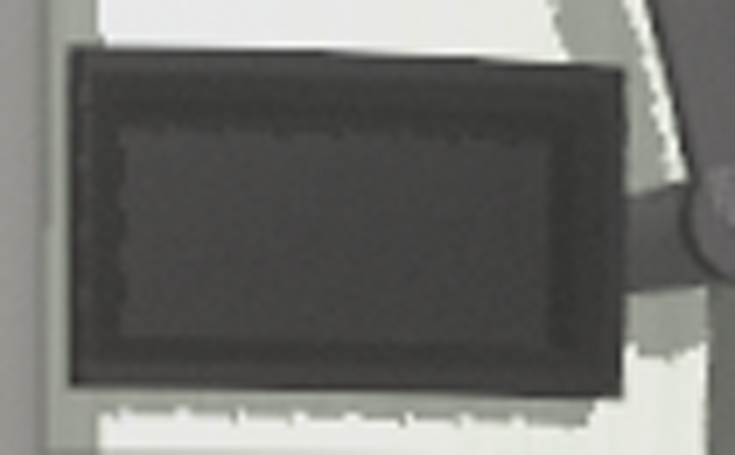

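Emit:
{"op": "servo_tool", "data": {
  "rows": [
    [0, 0, -10.2, -9, -12, 0, 0.32],
    [0, 0, -10.2, -9, -12, 0, 0.32],
    [0, 0, -10.2, -9, -12, 0, 0.32],
    [0, 0, -10.2, -9, -12, 0, 0.32],
    [0, 0, -10.2, -9, -12, 0, 0.32],
    [0, 0, -10.2, -9, -12, 0, 0.32],
    [0, 0, -10.2, -9, -12, 0, 0.32],
    [0, 0, -10.2, -9, -12, 0, 0.32],
    [0, 0, -10.2, -9, -12, 0, 0.32],
    [0, 0, -10.2, -9, -12, 0, 0.32],
    [0, 0, -10.2, -9, -12, 0, 0.32],
    [0, 0, -10.2, -9, -12, 0, 0.32],
    [0, 0, -10.2, -5, -8, 0, 0.32],
    [0, 0, 0, 0, 0, 0, 0.32],
    [0, 0, 0, 0, 0, 0, 0.32]
  ]
}}

```text
clock: 8.18
eef_pos: [387.2, -310.4, 302.5]
eef_rot: [-3.141, 0.0, -0.582]
wrist_force: [0.0, -0.4, -0.2]
finger_gap: 63.9
finger_force: 0.0
```

The crop shows the block's outline and its pocket floor. The block measures 113 x 68 mm, so the pocket is centred in it. The pocket centre is (547.5,-45.5), which agrees with the handle-based value of (547,-45). Next is the cartridge.

```bash
python3 - <<'E'
from h import *
s=ws('w3.png')
P=wonz(np.array([[70,48],[622,67],[622,397],[72,385]])/7+[245,65],s,62);print('block',P.mean(0),np.rad2deg(np.arctan2(*(P[1]+P[2]-P[0]-P[3])[1::-1])))
P=wonz(np.array([[123,130],[552,133],[548,340],[120,335]])/7+[245,65],s,34);print('floor',P.mean(0),np.linalg.norm(P[1]-P[0]),np.linalg.norm(P[2]-P[1]),np.rad2deg(np.arctan2(*(P[1]+P[2]-P[0]-P[3])[1::-1])))
im,s=wgrab('w4.png');print(s['eef_pos'],s['eef_rot'])
E
```

```text
block [547.08613181 -45.45335221  62.        ] 9.298686820088829
floor [548.53861671 -45.64363329  34.        ] 93.46747053328782 45.87597972975524 10.293926606745382
[ 387.21744699 -310.38935104  302.45168293] [-3.14145289e+00  2.53392801e-05 -5.81775804e-01]
```

View pics/v_w4.png

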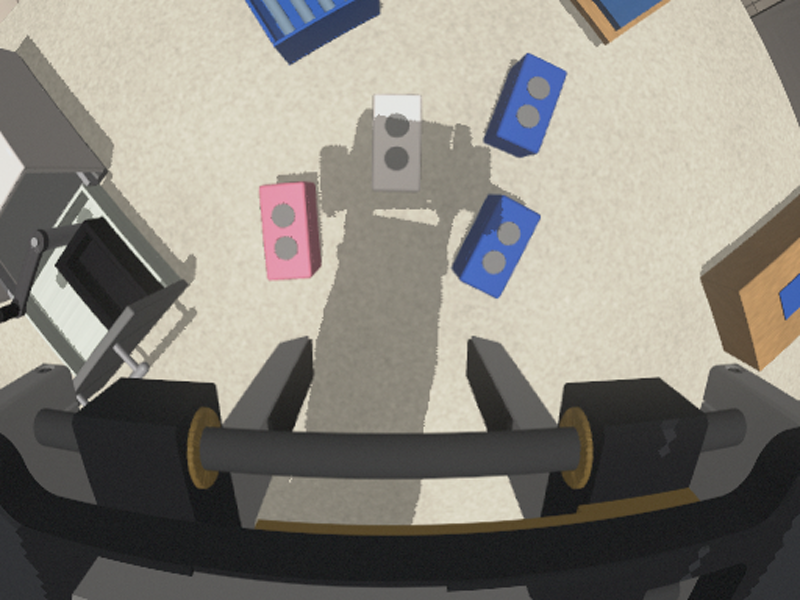

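The cartridge's top face runs from (373,95) to (421,190), square to the tool. The pink pack is at (290,230) and the blue one at (497,245), both well clear.

```bash
python3 - <<'E'
from h import *
s=ws('w4.png')
P=wonz(np.array([[373.5,95.5],[421,95.5],[420.5,190.5],[373.5,190.5]])*.64,s,64)
d=P[0]+P[1]-P[2]-P[3]
print(P.round(1),P.mean(0),[np.linalg.norm(P[i]-P[(i+1)%4]).round(1) for i in range(4)],np.rad2deg(np.arctan2(d[1],d[0])))
S=wonz(np.array([[397,125],[397,158.]])*.64,s,64);d=S[0]-S[1];print(S.round(1),S.mean(0),np.rad2deg(np.arctan2(d[1],d[0])))
print('yaw',np.rad2deg(s['eef_rot'][2]))
Q=wonz(np.array([[262,185],[305,182],[313,277],[268,280]])*.64,s,64);print('pink',Q.round())
Q=wonz(np.array([[503,196],[540,215],[497,298]])*.64,s,64);print('blue',Q.round())
E
```

```text
[[ 523.4 -382.6   64. ]
 [ 500.3 -418.1   64. ]
 [ 427.9 -370.2   64. ]
 [ 450.9 -335.    64. ]] [ 475.62829838 -376.48850136   64.        ] [np.float64(42.3), np.float64(86.9), np.float64(42.0), np.float64(86.8)] -33.41558557972098
[[ 489.  -385.1   64. ]
 [ 463.9 -368.6   64. ]] [ 476.42827668 -376.83288725   64.        ] -33.2697054664868
yaw -33.333298190601
pink [[ 513. -254.   64.]
 [ 492. -288.   64.]
 [ 416. -245.   64.]
 [ 438. -207.   64.]]
blue [[ 384. -432.   64.]
 [ 350. -453.   64.]
 [ 305. -378.   64.]]
```

Emit:
{"op": "servo_tool", "data": {
  "rows": [
    [0, 0, 0, 30, -22, -30, 0.32],
    [0, 0, 0, 30, -22, -40, 0.32],
    [0, 0, 0, 29, -22.5, -40, 0.32],
    [0, 0, 0, 0, 0, -40, 0.32],
    [0, 0, 0, 0, 0, -30, 0.32],
    [0, 0, 0, 0, 0, -25, 0.32],
    [0, 0, 0, 0, 0, -25, 0.32],
    [0, 0, 0, 0, 0, -20, 0.32],
    [0, 0, 0, 0, 0, -14, 0.32],
    [0, 0, 0, 0, 0, 0, 0.32],
    [0, 0, 0, 0, 0, 0, 0.6],
    [0, 0, 0, 0, 0, 0, 0.6],
    [0, 0, 0, 0, 0, 0, 0.6],
    [0, 0, 0, 0, 0, 0, 0.6]
  ],
  "grip_force": 25
}}

```text
clock: 9.98
eef_pos: [476.3, -377.8, 39.2]
eef_rot: [3.141, -0.001, -0.586]
wrist_force: [-1.1, 1.0, 5.9]
finger_gap: 44.1
finger_force: 25.0
```

Emit:
{"op": "servo_tool", "data": {
  "rows": [
    [0, 0, 0, 0, 0, 10, 0.6],
    [0, 0, 0, 0, 0, 30, 0.6],
    [0, 0, 0, 0, 0, 40, 0.6],
    [0, 0, 0, 0, 0, 40, 0.6],
    [0, 0, 0, 0, 0, 40, 0.6],
    [0, 0, 0, 3, 15, 5, 0.6],
    [0, 0, 5, 6, 30, 0, 0.6],
    [0, 0, 5, 9, 40, 0, 0.6],
    [0, 0, 6, 10, 45, 0, 0.6],
    [0, 0, 6, 10, 45, 0, 0.6],
    [0, 0, 6, 10, 45, 0, 0.6],
    [0, 0, 5, 9, 40, 0, 0.6],
    [0, 0, 5, 7, 35, 0, 0.6],
    [0, 0, 5, 5, 25, 0, 0.6],
    [0, 0, 0, 2, 12, 0, 0.6],
    [0, 0, 0, 0, 0, 0, 0.6],
    [0, 0, 0, 0, 0, 0, 0.6]
  ]
}}

```text
clock: 12.1
eef_pos: [546.7, -46.3, 203.2]
eef_rot: [-3.142, 0.0, 0.162]
wrist_force: [0.5, -0.3, -1.8]
finger_gap: 43.4
finger_force: 25.0
```

```bash
python3 - <<'E'
from h import *
im,s=wgrab('w5.png');print(s['eef_pos'],np.rad2deg(s['eef_rot']),s['finger_gap'])
grab('scene','scene5.png');grab('side','side5.png')
# predicted cartridge top corners if centred at TCP
c,t=s['eef_pos'],s['eef_rot'][2]
# grey-spot midpoint in views: white blob detection near expected
for n in('scene','side'):
    z=c[2]+25.5
    print(n,'expected top centre',proj(n,[[c[0],c[1],z]]).round(1))
E
```

```text
[546.73657082 -46.29751144 203.15523067] [-1.79998426e+02  2.64781238e-02  9.29796283e+00] 43.413581859032355
scene expected top centre [[254.3 152.3]]
side expected top centre [[262.7 167.7]]
```

Emit:
{"op": "servo_tool", "data": {
  "rows": [
    [0, 0, 0, 0.8, 0.8, -15, 0.6],
    [0, 0, 0, 0, 0, -25, 0.6],
    [0, 0, 0, 0, 0, -25, 0.6],
    [0, 0, 0, 0, 0, -20, 0.6],
    [0, 0, 0, 0, 0, -10, 0.6],
    [0, 0, 0, 0, 0, -4, 0.6],
    [0, 0, 0, 0, 0, -3, 0.6],
    [0, 0, 0, 0, 0, -3, 0.6],
    [0, 0, 0, 0, 0, 0, 0.6]
  ]
}}

```text
clock: 13.38
eef_pos: [547.8, -44.8, 98.5]
eef_rot: [3.142, -0.0, 0.164]
wrist_force: [0.2, 0.5, -2.6]
finger_gap: 43.7
finger_force: 25.0
```

Emit:
{"op": "servo_tool", "data": {
  "rows": [
    [0, 0, 0, 0, 0, -2, 0.6],
    [0, 0, 0, 0, 0, -2, 0.6],
    [0, 0, 0, 0, 0, -2, 0.6],
    [0, 0, 0, 0, 0, -2, 0.6],
    [0, 0, 0, 0, 0, 0, 0.6]
  ]
}}

```text
clock: 14.0
eef_pos: [547.7, -44.8, 90.3]
eef_rot: [-3.141, 0.0, 0.164]
wrist_force: [0.1, 0.3, -0.9]
finger_gap: 44.0
finger_force: 25.0
```

Below the chamfer (underside about 51 mm) with no contact force, so I'll continue to the floor.

Emit:
{"op": "servo_tool", "data": {
  "rows": [
    [0, 0, 0, 0, 0, -4, 0.6],
    [0, 0, 0, 0, 0, -4, 0.6],
    [0, 0, 0, 0, 0, -4, 0.6],
    [0, 0, 0, 0, 0, -3, 0.6],
    [0, 0, 0, 0, 0, -1.5, 0.6],
    [0, 0, 0, 0, 0, 0, 0.6]
  ]
}}

```text
clock: 14.75
eef_pos: [547.8, -44.8, 73.9]
eef_rot: [-3.142, 0.0, 0.164]
wrist_force: [-0.4, -0.2, -1.5]
finger_gap: 43.7
finger_force: 25.0
```

Emit:
{"op": "servo_tool", "data": {
  "rows": [
    [0, 0, 0, 0, 0, -1, 0.6],
    [0, 0, 0, 0, 0, -1, 0.6],
    [0, 0, 0, 0, 0, 0, 0.6]
  ]
}}

```text
clock: 15.12
eef_pos: [548.3, -44.8, 73.1]
eef_rot: [3.141, -0.002, 0.164]
wrist_force: [-3.2, 1.6, 9.5]
finger_gap: 43.6
finger_force: 25.0
```

Floor contact came at TCP 73.1 mm, against the 73.2 expected. I'll release, lift, and turn towards the lever.

Emit:
{"op": "servo_tool", "data": {
  "rows": [
    [0, 0, 0, 0, 0, 0.5, 0.4],
    [0, 0, 0, 0, 0, 0, 0.38],
    [0, 0, 0, 0, 0, 0, 0.38],
    [0, 0, 0, 0, 0, 8, 0.38],
    [0, 0, 0, 0, 0, 20, 0.38],
    [0, 0, 0, 0, 0, 35, 0.38],
    [0, 0, 0, 0, 0, 45, 0.38],
    [0, 0, 10.6, 8, -1.3, 40, 0.38],
    [0, 0, 10.6, 8, -1.3, 30, 0.45],
    [0, 0, 10.6, 8, -1.3, 0, 0.55],
    [0, 0, 10.6, 8, -1.3, 0, 0.64],
    [0, 0, 10.6, 8, -1.3, 0, 0.64],
    [0, 0, 10.6, 8, -1.3, 0, 0.64],
    [0, 0, 10.6, 8, -1.3, 0, 0.64],
    [0, 0, 10.6, 8, -1.3, 0, 0.64],
    [0, 0, 10.6, 8, -1.3, 0, 0.64],
    [0, 0, 10.6, 6, -1.3, 0, 0.64],
    [0, 0, 0, 0, 0, 0, 0.64],
    [0, 0, 0, 0, 0, 0, 0.64]
  ]
}}

```text
clock: 17.5
eef_pos: [625.6, -57.7, 250.7]
eef_rot: [3.141, 0.0, 2.01]
wrist_force: [-0.3, -0.4, -0.2]
finger_gap: 34.1
finger_force: 0.0
```

```bash
python3 - <<'E'
from h import *
im,s=wgrab('w6.png');print(s['clock'],s['eef_pos'],np.rad2deg(s['eef_rot']),s['finger_gap'])
E
```

```text
17.5 [625.60243325 -57.73294544 250.70389287] [1.79992385e+02 3.63371488e-03 1.15157209e+02] 34.08164521293968
```

View pics/v_w6.png

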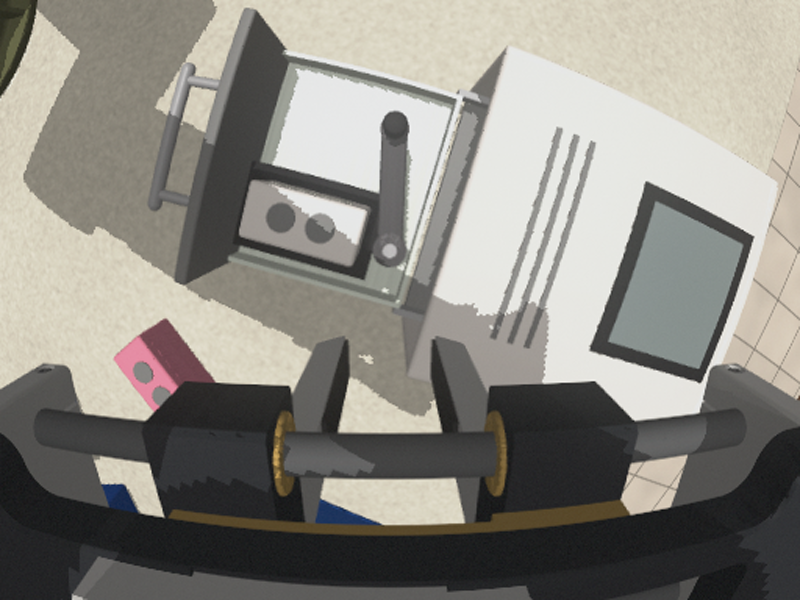

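The cartridge sits in the socket and the drawer is out. The knob top is at (396,123), the hinge top at (389,249), and the cartridge spots at (281,218) and (320,228).

```bash
python3 - <<'E'
from h import *
s=ws('w6.png')
k=wonz(np.array([[396,123]])*.64,s,137)[0];print('knob',k)
for z in(109,123):
    h=wonz(np.array([[389,249]])*.64,s,z)[0];print('hinge',z,h,np.linalg.norm((k-h)[:2]),np.rad2deg(np.arctan2(*(k-h)[1::-1])))
P=wonz(np.array([[281,218],[320,228]])*.64,s,98);print('cart',P.mean(0),np.rad2deg(np.arctan2(*(P[1]-P[0])[1::-1])))
# arc plan: hinge from pocket
u=np.array([np.cos(np.deg2rad(9.35)),np.sin(np.deg2rad(9.35))]);H=np.array([547.8,-45.2])+68*u;v=k[:2]-H
a0=np.rad2deg(np.arctan2(v[1],v[0]));print('H',H,np.linalg.norm(v),a0)
A=np.deg2rad(np.linspace(a0,189.35,10));pts=H+85*np.c_[np.cos(A),np.sin(A)];print((189.35-a0)/9,pts.round(1),np.diff(pts,axis=0).round(1))
E
```

```text
knob [582.92548556  43.90221506 137.        ]
hinge 109 [614.65849338 -33.815477   109.        ] 83.94655112313396 112.21074610680719
hinge 123 [613.88866139 -32.1513706  123.        ] 82.11495691999181 112.15237645785841
cart [548.91270829 -44.7522263   98.        ] 9.84766882589775
H [614.8965734  -34.15238316] 84.34850776041326 112.27395873100785
8.564004585443572 [[582.7  44.5]
 [571.3  38.8]
 [560.9  31.5]
 [551.8  22.8]
 [544.   12.7]
 [537.8   1.6]
 [533.3 -10.2]
 [530.7 -22.6]
 [529.9 -35.3]
 [531.  -48. ]] [[-11.4  -5.7]
 [-10.4  -7.3]
 [ -9.2  -8.8]
 [ -7.8 -10. ]
 [ -6.2 -11.1]
 [ -4.5 -11.9]
 [ -2.7 -12.4]
 [ -0.8 -12.7]
 [  1.1 -12.6]]
```

Emit:
{"op": "servo_tool", "data": {
  "rows": [
    [0, 0, 0, -10, 24, 0, 0.64],
    [0, 0, 0, -16, 38, 0, 0.64],
    [0, 0, 0, -12, 28, 0, 0.64],
    [0, 0, 0, -4.8, 12, -20, 0.64],
    [0, 0, 0, 0, 0, -30, 0.64],
    [0, 0, 0, 0, 0, -30, 0.64],
    [0, 0, 0, 0, 0, -25, 0.64],
    [0, 0, 0, 0, 0, -20, 0.64],
    [0, 0, 0, 0, 0, -9, 0.64],
    [0, 0, 0, 0, 0, 0, 0.64],
    [0, 0, 0, 0, 0, 0, 1],
    [0, 0, 0, 0, 0, 0, 1],
    [0, 0, 0, 0, 0, 0, 1]
  ],
  "grip_force": 10
}}

```text
clock: 19.18
eef_pos: [583.2, 44.2, 117.1]
eef_rot: [3.141, 0.0, 2.014]
wrist_force: [-0.9, 0.7, 3.9]
finger_gap: 15.6
finger_force: 10.0
```

The knob is gripped (15.6 mm), so I'll swing it shut along the arc.

Emit:
{"op": "servo_tool", "data": {
  "rows": [
    [0, 0, 4, -5.7, -2.8, 0, 1],
    [0, 0, 4, -5.7, -2.9, 0, 1],
    [0, 0, 8.3, -10.4, -7.3, 0, 1],
    [0, 0, 8.3, -9.2, -8.8, 0, 1],
    [0, 0, 8.3, -7.8, -10, 0, 1],
    [0, 0, 8.3, -6.2, -11.1, 0, 1],
    [0, 0, 8.3, -4.5, -11.9, 0, 1],
    [0, 0, 8.3, -2.7, -12.4, 0, 1],
    [0, 0, 8.3, -0.8, -12.7, 0, 1],
    [0, 0, 4, 0.4, -6.3, 0, 1],
    [0, 0, 4, 0.7, -6.3, 0, 1],
    [0, 0, 0, 0, 0, 0, 1],
    [0, 0, 0, 0, 0, 0, 1]
  ]
}}

```text
clock: 20.8
eef_pos: [530.9, -47.9, 117.0]
eef_rot: [3.141, -0.0, -2.976]
wrist_force: [-4.6, 4.2, 5.5]
finger_gap: 15.4
finger_force: 10.0
```

Emit:
{"op": "servo_tool", "data": {
  "rows": [
    [0, 0, 0, 0.2, -1.5, 0, 1],
    [0, 0, 0, 0.2, -1.5, 0, 1],
    [0, 0, 0, 0, 0, 0, 1]
  ]
}}

```text
clock: 21.18
eef_pos: [531.0, -48.9, 116.9]
eef_rot: [3.137, -0.0, -2.975]
wrist_force: [-6.0, 19.8, 7.9]
finger_gap: 16.9
finger_force: 10.0
```

At the stop (20 N reaction). I'll relax, release and lift.

Emit:
{"op": "servo_tool", "data": {
  "rows": [
    [0, 0, 0, 0, 2, 0, 0.8],
    [0, 0, 0, 0, 0, 0, 0.64],
    [0, 0, 0, 0, 0, 0, 0.64],
    [0, 0, 0, 0, 0, 10, 0.64],
    [0, 0, 0, 0, 0, 20, 0.64],
    [0, 0, 0, 0, 0, 40, 0.64],
    [0, 0, 0, 0, 0, 50, 0.64],
    [0, 0, 0, 0, -40, 40, 0.64],
    [0, 0, 0, -10, -50, 0, 0.64],
    [0, 0, 0, -10, -40, 0, 0.64],
    [0, 0, 0, 0, 0, 0, 0.64],
    [0, 0, 0, 0, 0, 0, 0.64]
  ]
}}

```text
clock: 22.68
eef_pos: [511.6, -178.9, 276.8]
eef_rot: [-3.142, 0.0, -2.976]
wrist_force: [-1.0, -0.3, 0.2]
finger_gap: 33.9
finger_force: 0.0
```

```bash
python3 - <<'E'
from h import *
im,s=wgrab('w7.png');print(s['clock'],s['eef_pos'],np.rad2deg(s['eef_rot']),s['wrist_force'])
im=grab('scene','scene7.png')
# expected knob pixel in wrist image
i=manip.camera_info('wrist');T=i['T_tool_cam'];Rt=R.from_euler('xyz',s['eef_rot']).as_matrix()
M=np.eye(4);M[:3,:3]=Rt;M[:3,3]=s['eef_pos'];C=np.linalg.inv(M@T)
for n,p in dict(knob=[531,-48.5,137],hinge=[614.9,-34.1,109],cart=[548,-45,98],bar=[435,-22.6,118]).items():
    q=(C@np.r_[p,1])[:3];a=np.arctan2(np.hypot(q[0],q[1]),q[2]);r=a*i['fx']/np.hypot(q[0],q[1]);print(n,(np.array([i['cx']+q[0]*r,i['cy']+q[1]*r])/.64).round())
E
```

```text
22.675 [ 511.5839317  -178.86253505  276.84143899] [-1.79996883e+02  2.23683439e-02 -1.70511627e+02] [-1.04898151 -0.33652914  0.17897707]
knob [554. 339.]
hinge [533. 421.]
cart [538. 344.]
bar [602. 220.]
```

The picture budget is spent, so I'll check the knob numerically in the scene view.

```bash
python3 - <<'E'
from h import *
im=cv2.imread('pics/scene7.png');g=cv2.cvtColor(im,cv2.COLOR_BGR2GRAY)
for n,p in dict(knob=[531,-48.5,137],knob0=[531,-48.5,109],openknob=[583,44,137],cartW=[530,-65,98],bar=[435,-22.6,118]).items(): print(n,proj('scene',[p]).round(1))
u,v=proj('scene',[[531,-48.5,123]])[0].round().astype(int);print(u,v);print(g[v-9:v+10,u-14:u+15])
E
```

```text
knob [[254.7 171.3]]
knob0 [[254.6 177.6]]
openknob [[278.1 187.4]]
cartW [[250.  178.8]]
bar [[269.6 159.5]]
255 174
[[ 72  66  65  65  66  65  64  64  67  65  66  65  65  65  64  66  65  65
   68  66  64  63  66  65  65  66  65  63  64]
 [ 71  64  64  64  65  67  65  66  66  64  64  67  65  64  67  65  65  66
   64  65  64  65  65  64  64  66  66  67  64]
 [ 71  66  64  65  66  66  64  64  65  64  65  64  66  63  65  65  65  66
   66  66  65  64  66  66  64  64  65  64  66]
 [ 71  66  63  65  65  64  65  65  63  66  64  65  66  66  63  66  64  66
   65  64  67  66  65  66  62  65  64  64  64]
 [ 75  65  64  65  65  65  66  66  67  64  64  65  63  66  65  67  66  64
   65  64  66  65  64  65  65  65  66  64  64]
 [ 82  67  67  65  66  64  65  66  64  64  64  64  66  62  60  58  63  67
   65  65  65  65  64  65  65  65  64  66  64]
 [ 82  66  64  65  64  64  63  64  67  66  64  65  60  45  37  29  50  63
   65  65  64  65  65  65  64  64  67  66  63]
 [ 82  64  64  63  64  65  64  65  64  65  65  63  45  24  17  18  31  58
   67  64  65  65  64  66  66  65  63  65  65]
 [ 81  65  65 
[... 617 characters left out ...]
 65  64  87 165 182 160  92  14  15  16  31 110
  169 183 183 149  89  63  65  65  66  64  66]
 [ 86  68  64  65  65  62  58  56 108 169 182 144  74  25  23  38  53 115
  169 183 182 140  79  63  66  66  65  65  64]
 [ 86  74  70  63  65  57  37  24 132 174 182 134  61  52  46  67  66 130
  172 183 180 135  72  64  65  65  65  67  65]
 [ 93  95  79  67  64  55  34  21 157 181 182 131  66  67  66  65  59 126
  172 182 180 136  69  51  55  58  62  65  63]
 [115 124  98  65  64  45  26  39 161 183 177 126  69  65  67  67  67 151
  179 183 172 122  47  22  17  31  59  64  63]
 [149 152 114  66  66  46  22  73 164 183 161 108  67  66  65  67 103 167
  183 183 158 101  42  22  23  29  57  66  65]]
```

The black knob stands exactly where a shut lever puts it, centred over the white cartridge, and the arm is clear.

```bash
python3 -c "
from cell import manip
print(manip.sign_off())"
```

```text
the job is handed in; nothing more can be done
None
```

The job is handed in: the drawer is fully out, the cartridge is seated in the pocket and the lever is shut over it. The cartridge and lever were confirmed by contact forces and camera measurements; the hand-in returned no verdict.

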